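# Stand the toppled bookend up and close the book row

### The arm

A 6-joint arm with a two-finger parallel gripper is mounted at the origin on the work surface. World frame = base frame: x ahead of the robot, y to its left, z up, the work surface at z = 0. Lengths are in m, angles in rad, forces in N, time in s.
With the tool pointing down it reaches from about 0.2 to 0.875 m from the base axis. Payload 3.4 kg.
Tool frame: the origin (TCP) lies between the finger pads; the fingertips stand 25 mm ahead of it and the grasp point (between the pads) lies 6 mm ahead of it (r.nose_length is the z of the fingertips in the tool frame, in m); z points along the fingers, y is the line along which they close (so a half turn about z gives the same grasp; the last joint's range is limited). The gripper opens to 94 mm and grips with 3 to 60 N. Pads are 16 mm wide; open, the fingers measure 119 mm over their backs; the gripper's body (75 mm by 177 mm) begins 78 mm behind the grasp point.
Start: joints at [1.201, 0.276, 1.505, -0, 1.361, -0.121], TCP at [0.142, 0.557, 0.23] pointing down, gripper open.
Joint ranges: [-2.89, 2.89], [-0.75, 2.08], [0.22, 2.7], [-1.18, 4.32], [0.11, 2.71], [-2.7, 2.7]. Speed limits (rad/s): [2.57, 2.57, 3.14, 3.14, 3.14, 3.14].

### API

Orientations are given as a unit quaternion [w, x, y, z].
In Python, from plant import r, gripper_to, inverse_kinematics, vision, models, telemetry gives the robot as it stands. Calls block until the motion is done:
- r.move_to(position, orientation): joint-space move of the TCP to a pose.
- r.move_l(position, rot=None, vel=0.15, guard=None): straight line of the TCP; rot=None keeps the orientation; vel is the mean speed in m/s. With guard (N) it stops when the force on the tool has changed by that much, and returns True; else False.
- r.movej(angles): joint-space move.
- gripper_to(opening, f_grip=None): finger opening in m; f_grip is the grip in N (None keeps the last); returns when the fingers have stopped.
- r.hold(seconds).
- inverse_kinematics(position, orientation): joint angles nearest the present ones, or None.
- vision.snapshot(name): name is "side" or "top" or "wrist"; returns the picture (400x640x3 uint8, red, green, blue); there is no depth.
- vision.get_calibration(name): a dict with "fx", "fy", "cx", "cy" (pixels), "D" ([k1, k2, p1, p2, k3] as OpenCV has them; the pictures are not rectified), "position" and "orientation" of the camera in the world. Camera axes: x right, y down, z forward; pixel columns grow to the right and rows downward; lengths in m; the calibration is good to about 2 mm. A picture is of the moment at which its call begins: read the wrist's pose just before it. get_calibration takes no time and is no camera call; for the wrist camera it gives the pose at the moment of the call.
A pose or a line that the arm cannot do raises r.PlanningError and nothing moves.
- r.sign_off(): hands the job in; it is judged then, once.
Trained networks look in the newest picture that a camera, given by its name, has taken for a name from the list of things; names that differ only in an ending like _2 or _b are one class to them, and where a whole thing is asked for, a point or a joint stands for the part that bears it (a point fixed in the world has none). Each returns a list of dicts, best first, with "score" (0 to 1); they miss things now and then, are a little off and sometimes report something else, mostly with a low value. They report only what shows in the picture. A call takes as long as a camera call. They do not tell look-alikes from the thing itself.
- models.boxes_of(thing, camera): "at" ([x, y, z] in m, in world coordinates, good to about 4 mm: the middle of the surface that is visible of it).
- models.regions_of(thing, camera): "pixels" (400x640 bool, what is visible of it).
- models.mark_of(thing, camera): "at" ([x, y, z] in m, in world coordinates, good to about 4 mm: a listed point, or the origin of a listed thing).
Readings, each from a call of its own:
- telemetry.current_t(): time.
- telemetry.current_joints(): joint angles.
- telemetry.current_dq(): joint speeds.
- telemetry.current_joint_efforts(): joint torques, N m.
- telemetry.current_ee_pos(): TCP position.
- telemetry.current_tool_rot(): TCP orientation.
- telemetry.current_wrist_force(): force on the tool from outside, world axes, zero at the start.
- telemetry.current_torque(): the same for the moment, N m.
- telemetry.current_opening(): finger opening in m.
- telemetry.current_finger_force(): force on a finger pad.
Only numpy, scipy, OpenCV 4.12 (cv2) and the standard library are available. Lean on these libraries where they do the work, as an engineer would, in place of code of your own. Each camera call takes 0.05 s, during which the arm holds its last target. There are 200 camera calls.

### The job

The bookend has toppled onto its face and the last two books have slumped. Using your fingertips only to push, tip the bookend back onto its base, then push it along until the slumped books stand upright again and the whole row is closed up tight and straight between it and the wooden cubby. Do not pick up the bookend or any book, do not knock a book over, and leave the other things where they are.

Things in the scene. Friction and masses are not known exactly. Their poses are not given: they have to be found in the camera images.
- cubby: Light wooden storage cube, 200 deep (x), 160 wide (y), 240 mm high, open to the robot side; fixed, it closes the left end of the book row. Origin: centre of its underside. The row runs along x = 0 of its frame, from its right face (y = -80 mm) in its -y direction. With all five books upright and tight the row ends at y = -238 mm in this frame.
- bookend: L-shaped bookend, 0.4 to 0.65 kg: dark slate base, 90 wide (x), 95 long, 16 mm thick; oak upright 90 wide, 12 thick, top 136 mm above the base's underside. Origin: middle of the heel edge, where the upright's book-side face meets the underside. Axes when standing: z up, +y to the books (upright y -12 to 0, base y -95 to 0). At the start it lies toppled on its book-side face: see point bookend_edge.
- bookend_edge (a point): Middle of the base's free end, 95 mm from the heel, at mid-thickness; axes as the bookend. At the start the base stands on edge, this point on top (95 mm up), underside away from the books; the upright lies flat (12 mm high), reaching 136 mm from the heel towards the books (the body's z axis points there). Rocked back about 30 degrees about the heel, it falls onto its base by itself.
- book_a: Hardback book in the row, spine to the robot side. Origin: centre of its underside; x through its depth (spine at -x), y its thickness (+y to the cubby), z up. 34 thick, 150 deep, 215 mm high, upright, next to the cubby.
- book_b: Hardback book in the row, spine to the robot side. Origin: centre of its underside; x through its depth (spine at -x), y its thickness (+y to the cubby), z up. 28 thick, 140 deep, 190 mm high, upright, second.
- book_c: Hardback book in the row, spine to the robot side. Origin: centre of its underside; x through its depth (spine at -x), y its thickness (+y to the cubby), z up. 38 thick, 150 deep, 210 mm high, upright, third.
- book_d: Hardback book in the row, spine to the robot side. Origin: centre of its underside; x through its depth (spine at -x), y its thickness (+y to the cubby), z up. 32 thick, 145 deep, 200 mm high, about 0.5 kg. Slumped: at the start it leans about 17 degrees, its top against book_c and its foot slid out to the right.
- book_e: Hardback book in the row, spine to the robot side. Origin: centre of its underside; x through its depth (spine at -x), y its thickness (+y to the cubby), z up. 26 thick, 135 deep, 190 mm high, 0.4 kg. Slumped against book_d, leaning alike; its foot is the row's right end, about 300 mm from the cubby's origin. Pushing its foot to the cubby stands both up (some 10 N with the bookend).
- planter: Bystander: brass pot, 100 mm across, with a small plant, 140 mm high. Origin under its centre.
- frame: Bystander: small dark wooden picture frame on a strut, 130 wide, 170 mm high. Origin under the front frame.
- candle: Bystander: glass candle jar with a wooden lid, 72 mm across, 85 mm high. Origin under its centre.
- case: Bystander: brown spectacle case, 55 x 155 x 36 mm. Origin under its centre.
- bird: Bystander: white ceramic bird, 60 mm across, 90 mm high. Origin under its centre.
- keepsake: Bystander: oak box, 89 x 119 x 60 mm. Origin under its centre.
Mind the look-alikes: they are no part of the job. Leave any blue or pink look-alike of the book_c alone.

How it is judged:
By the outcome, as a careful person would: the job done as asked, in the order asked, and still so for the second after the job is handed in, with the robot touching nothing.
It also fails if it takes over 58 s, if anything falls off the work surface, if the arm or the gripper's body presses on something with over 40 N, if the wrist force passes 120 N, or if a joint passes its speed limit or range.

## Working session

There is one attempt and no reset: what is moved stays moved. The work goes in short steps, each a Python script; the robot and the scene stay as the last script left them, time stands still between calls to the robot, and variables do not carry over. Pictures are saved under pics/ and viewed, at most 10 in all, crops included, and the job is handed in when it is done.

```bash
ls; mkdir -p pics; python3 - <<'E'
from plant import r, vision, models, telemetry
import cv2, numpy as np
for c in ("top","side"):
    im=vision.snapshot(c); cv2.imwrite(f"pics/{c}0.png",im[:,:,::-1])
    for t in ["cubby","bookend","bookend_edge","book_c","book_d","book_e","planter","frame","candle","case","bird","keepsake"]:
        m=models.mark_of(t,c); print(c,t,[(np.round(d["at"],3).tolist(),round(d["score"],2)) for d in m[:3]])
    k=vision.get_calibration(c); print({a:np.round(v,3).tolist() for a,v in k.items()})
print(telemetry.current_tool_rot(),telemetry.current_t(),r.nose_length)
E
```

```text
pics
top cubby [([0.592, -0.123, 0.002], 0.7), ([0.423, 0.215, -0.005], 0.39)]
top bookend [([0.593, -0.12, 0.001], 0.95), ([0.757, -0.175, 0.002], 0.6)]
top bookend_edge [([0.586, -0.116, 0.097], 0.93)]
top book_c [([0.256, 0.293, 0.002], 0.87), ([0.58, 0.089, 0.005], 0.64), ([0.363, -0.048, 0.0], 0.62)]
top book_d [([0.256, 0.293, 0.002], 0.87), ([0.58, 0.089, 0.005], 0.64), ([0.363, -0.048, 0.0], 0.62)]
top book_e [([0.256, 0.293, 0.002], 0.87), ([0.58, 0.089, 0.005], 0.64), ([0.363, -0.048, 0.0], 0.62)]
top planter [([0.733, 0.078, -0.002], 0.91), ([0.758, -0.178, -0.001], 0.53)]
top frame [([0.758, -0.174, -0.0], 0.69)]
top candle []
top case [([0.471, -0.305, -0.001], 0.76)]
top bird [([0.713, 0.178, 0.004], 0.79)]
top keepsake [([0.587, -0.116, 0.096], 0.66), ([0.423, 0.215, -0.0], 0.63)]
{'fx': 394.448, 'fy': 394.448, 'cx': 320.815, 'cy': 200.039, 'D': [-0.001, 0.0, 0.0, 0.0, 0.0], 'position': [0.398, 0.133, 1.402], 'orientation': [-0.039, 0.707, -0.705, 0.028]}
side cubby []
side bookend []
side bookend_edge [([0.592, -0.115, 0.096], 0.57), ([0.565, 0.247, 0.0], 0.57)]
side 
[... 181 characters left out ...]
72, 0.094, 0.002], 0.91)]
side book_e [([0.581, 0.122, 0.002], 0.93), ([0.571, 0.279, 0.004], 0.91), ([0.572, 0.094, 0.002], 0.91)]
side planter [([0.738, 0.075, 0.002], 0.98)]
side frame [([0.763, -0.177, 0.0], 0.77)]
side candle [([0.722, -0.061, 0.0], 0.78)]
side case [([0.467, -0.305, 0.004], 0.64), ([0.42, 0.213, -0.001], 0.63)]
side bird [([0.71, 0.183, 0.004], 0.79), ([0.59, -0.117, 0.097], 0.48)]
side keepsake [([0.422, 0.208, 0.0], 0.68)]
{'fx': 383.559, 'fy': 383.559, 'cx': 318.591, 'cy': 200.468, 'D': [0.019, 0.0, 0.0, 0.0, 0.0], 'position': [0.855, 0.298, 1.256], 'orientation': [-0.085, 0.532, 0.833, -0.129]}
[8.29782582e-06 1.24101944e-01 9.92269473e-01 3.10657515e-05] 1.3 0.025
```

View pics/top0.png

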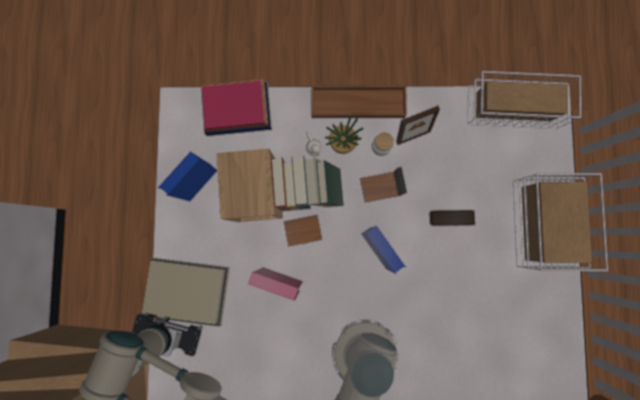

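View pics/side0.png

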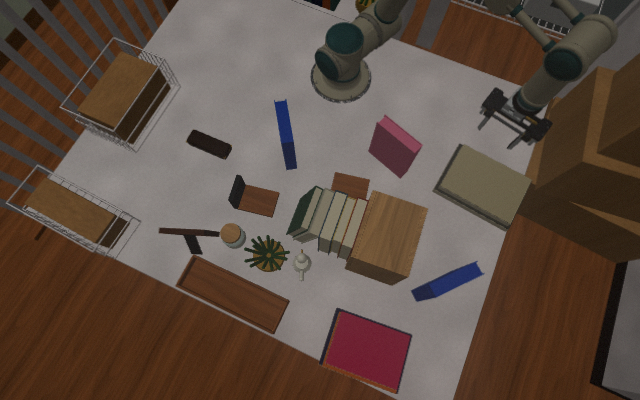

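The top view shows the toppled bookend: oak upright at (378,187), dark base at (400,182). The row is at (275–342,182) and the cubby at (248,185). Look-alikes I'm leaving alone are the blue books at (188,177) and (385,250), the pink book at (275,284), and the oak keepsake at (303,230). The bookend is the oak piece with the dark slate edge; I'll check it in a crop.

```bash
cat > h.py <<'E'
from plant import r, gripper_to, inverse_kinematics, vision, models, telemetry
import cv2, numpy as np
from scipy.spatial.transform import Rotation as R
def cal(c):
    k=vision.get_calibration(c); q=np.array(k["orientation"])
    return np.array([[k["fx"],0,k["cx"]],[0,k["fy"],k["cy"]],[0,0,1]]),np.array(k["D"]),np.array(k["position"]),R.from_quat(q[[1,2,3,0]])
def toworld(c,uv,z):
    K,D,p,q=cal(c); n=cv2.undistortPoints(np.array(uv,float).reshape(-1,1,2),K,D).reshape(-1,2)
    d=q.apply(np.c_[n,np.ones(len(n))]); return p+d*((z-p[2])/d[:,2])[:,None]
def topix(c,P):
    K,D,p,q=cal(c); X=q.inv().apply(np.array(P,float)-p)
    return cv2.projectPoints(X,np.zeros(3),np.zeros(3),K,D)[0].reshape(-1,2)
E
python3 - <<'E'
from h import *
im=cv2.imread("pics/top0.png")[135:245,210:415]
cv2.imwrite("pics/crop.png",cv2.resize(im,None,fx=3.9,fy=3.9,interpolation=cv2.INTER_CUBIC))
vision.snapshot("top");
for t in ["cubby","bookend"]:
    for d in models.regions_of(t,"top")[:2]:
        m=d["pixels"].astype(np.uint8); print(t,d["score"],m.sum(),cv2.boundingRect(m)); c=max(cv2.findContours(m,0,2)[0],key=cv2.contourArea); rr=cv2.minAreaRect(c); print(rr, cv2.approxPolyDP(c,3,True).reshape(-1,2).tolist())
E
```

```text
cubby 0.79 3943 (216, 149, 66, 74)
((246.80947875976562, 186.05337524414062), (72.31915283203125, 61.158416748046875), 83.0887680053711) [[268, 150], [216, 155], [220, 219], [243, 222], [281, 217], [273, 205], [274, 157]]
bookend 0.89 1091 (360, 168, 46, 34)
((382.7901611328125, 186.00257873535156), (27.07808494567871, 43.56924819946289), 75.25643920898438) [[400, 168], [360, 178], [365, 201], [405, 193]]
```

View pics/crop.png

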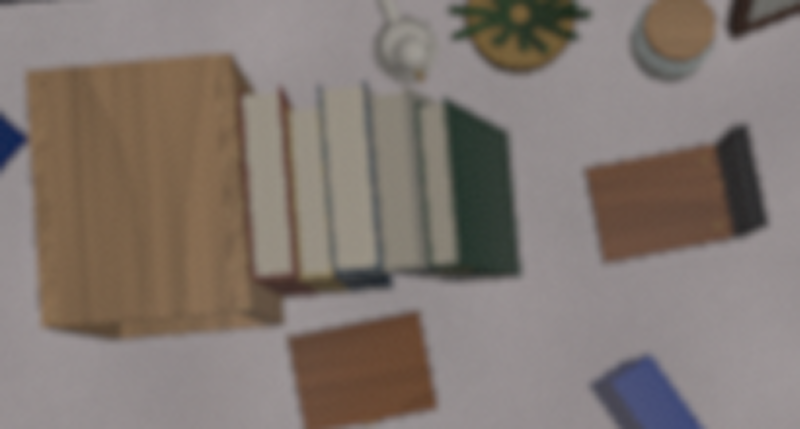

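The crop confirms the bookend: oak upright corners at crop (585,169) and (604,262), dark base edge from (747,125) to (766,223). The cubby top corners are at about (27,73), (232,55), (250,320) and (43,328), and the green book_e is at the row's end.

```bash
python3 - <<'E'
from h import *
U=lambda a:(np.array(a,float)+.5)/3.9-.5+[210,135]
np.set_printoptions(precision=4,suppress=True)
c=toworld("top",U([(27,73),(232,55),(250,320),(43,328)]),.24); print(c,[np.linalg.norm(c[i]-c[(i+1)%4]) for i in range(4)],c.mean(0))
u=toworld("top",U([(585,169),(604,262)]),.012); print("upright tip",u,np.linalg.norm(u[0]-u[1]),"mid",u.mean(0))
e=toworld("top",U([(747,125),(766,223)]),.095); print("free edge",e,np.linalg.norm(e[0]-e[1]),e.mean(0))
for z in (.19,.2): print("book e/top right, d", toworld("top",U([(445,100),(458,265)]),z))
print("e foot",toworld("top",U([(509,131),(520,274)]),0.0))
# mean of marks
def mean(t,c,n=6):
    L=[]
    for i in range(n):
        vision.snapshot(c); m=models.mark_of(t,c)
        if m: L.append(m[0]["at"])
    return np.median(L,0)
for t in("bookend","bookend_edge"): print(t,mean(t,"top",4),mean(t,"side",4) if t!="bookend" else "")
E
```

```text
[[0.6488 0.4657 0.24  ]
 [0.6629 0.3076 0.24  ]
 [0.4588 0.2907 0.24  ]
 [0.4523 0.4479 0.24  ]] [np.float64(0.15877992876224176), np.float64(0.20477803230277244), np.float64(0.15738495708322034), np.float64(0.19730224529001086)] [0.5557 0.378  0.24  ]
upright tip [[0.6091 0.0179 0.012 ]
 [0.5241 0.0012 0.012 ]] 0.08665963922457907 mid [0.5666 0.0095 0.012 ]
free edge [[ 0.6348 -0.1142  0.095 ]
 [ 0.5503 -0.129   0.095 ]] 0.08584873774433469 [ 0.5925 -0.1216  0.095 ]
book e/top right, d [[0.6377 0.144  0.19  ]
 [0.5054 0.1333 0.19  ]]
book e/top right, d [[0.6357 0.1439 0.2   ]
 [0.5045 0.1333 0.2   ]]
e foot [[0.6463 0.0866 0.    ]
 [0.514  0.0767 0.    ]]
bookend [ 0.5919 -0.1213  0.0015] 
bookend_edge [ 0.5894 -0.1152  0.0956] [ 0.5909 -0.1175  0.0967]
```

```bash
cat >> h.py <<'E'
def down(deg):
    f=np.radians(deg+90)/2; return [0,np.cos(f),np.sin(f),0]
E
python3 - <<'E'
from h import *
heel=np.array([.5925,-.1212]); th=np.radians(10.5); b=np.array([-np.sin(th),np.cos(th)])
P=lambda s,z:[*(heel+b*s),z]
q=down(10.5)
r.move_l([.142,.557,.38],vel=.25)
r.move_to(P(.040,.36),q)
gripper_to(.05)
r.move_l(P(.040,.104),vel=.25)
print(telemetry.current_t(),telemetry.current_wrist_force(),telemetry.current_opening())
print(r.move_l(P(-.042,.104),vel=.06,guard=20),telemetry.current_wrist_force(),telemetry.current_ee_pos())
r.hold(.5); r.move_l(P(-.042,.30),vel=.25)
vision.snapshot("top")
for t in ("bookend","bookend_edge"): print(t,[(np.round(d["at"],3),d["score"]) for d in models.mark_of(t,"top")])
im=vision.snapshot("side"); cv2.imwrite("pics/s1.png",im[130:290,150:450,::-1].repeat(2,0).repeat(2,1))
for t in ("bookend","bookend_edge"): print(t,[(np.round(d["at"],3),d["score"]) for d in models.mark_of(t,"side")])
print(telemetry.current_t())
E
```

```text
8.1417 [ 0.71502476 -0.19154729  0.47514291] 0.050034234290482
False [ 0.63690104 -0.75192255  0.13136479] [ 0.60006065 -0.16211666  0.10402733]
bookend [(array([ 0.596, -0.123,  0.001]), 0.8)]
bookend_edge [(array([ 0.608, -0.217,  0.006]), 0.87), (array([ 0.467, -0.305, -0.001]), 0.15)]
bookend [(array([ 0.593, -0.126,  0.002]), 0.58)]
bookend_edge [(array([ 0.611, -0.216,  0.006]), 0.58), (array([0.57 , 0.277, 0.008]), 0.46)]
11.3917
```

View pics/s1.png

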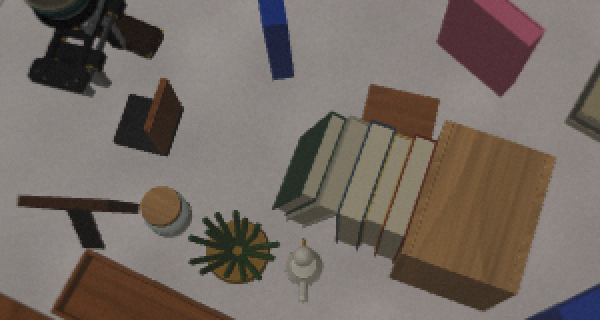

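The bookend now stands on its base, with its oak upright at crop (165,115). The row is unchanged and the bystanders are untouched. Next I'll go behind the base's free end and push low with two fingertips.

```bash
cat >> h.py <<'E'
C=np.array([.5557,.378]); YAW=4.7
def ax(deg):
    t=np.radians(deg); return np.array([np.cos(t),np.sin(t)]),np.array([-np.sin(t),np.cos(t)])
def tool(heel,deg,gap,z,off=-.008):   # TCP for pushing the free end of the base
    x,y=ax(deg); return [*(np.array(heel)+x*off-y*(.095+.008+gap)),z]
def rowpt(s,lat=0):
    x,y=ax(YAW); return C+x*lat-y*s
E
python3 - <<'E'
from h import *
np.set_printoptions(precision=3,suppress=True)
S=lambda a:np.array(a,float)/2+[150,130]
for z in(0,.1,.17): print("frame end",z,toworld("side",S([(140,207)]),z))
print("leaf",toworld("side",S([(213,218),(236,212),(270,222)]),.12))
h0=np.array([.5945,-.1245]); y0=10
p=telemetry.current_ee_pos()
gripper_to(.04)
r.move_l(tool(h0,y0,.025,.25),down(y0),vel=.25)
r.move_l(tool(h0,y0,.025,.032),vel=.2)
print(telemetry.current_wrist_force(), r.move_l(tool(h0,y0,.0,.032),vel=.05,guard=10))
h1=rowpt(.318); print(p,h1,tool(h1,YAW,0,.03))
print(r.move_l(tool(h1,YAW,0,.032),down(YAW),vel=.06,guard=20),telemetry.current_wrist_force(),telemetry.current_ee_pos())
im=vision.snapshot("top"); cv2.imwrite("pics/t2.png",cv2.resize(im[130:240,200:410,::-1],None,fx=3.8,fy=3.8,interpolation=cv2.INTER_CUBIC))
for t in ("bookend","bookend_edge"): print(t,[(np.round(d["at"],3),d["score"]) for d in models.mark_of(t,"top")])
vision.snapshot("side")
for t in ("bookend","bookend_edge"): print(t,[(np.round(d["at"],3),d["score"]) for d in models.mark_of(t,"side")])
print(telemetry.current_t())
E
```

```text
frame end 0 [[ 0.732 -0.115  0.   ]]
frame end 0.1 [[ 0.741 -0.082  0.1  ]]
frame end 0.17 [[ 0.748 -0.059  0.17 ]]
leaf [[0.712 0.032 0.12 ]
 [0.689 0.059 0.12 ]
 [0.682 0.112 0.12 ]]
[ 0.081 -0.784  0.006] False
[ 0.6   -0.162  0.299] [0.582 0.061] [np.float64(0.582223013038703), np.float64(-0.04223984791943375), 0.03]
False [ 0.481 -1.337 -1.944] [ 0.582 -0.042  0.032]
bookend []
bookend_edge [(array([ 0.588, -0.032,  0.009]), 0.86)]
bookend [(array([0.575, 0.063, 0.004]), 0.88)]
bookend_edge [(array([ 0.586, -0.031,  0.009]), 0.8)]
17.8
```

View pics/t2.png

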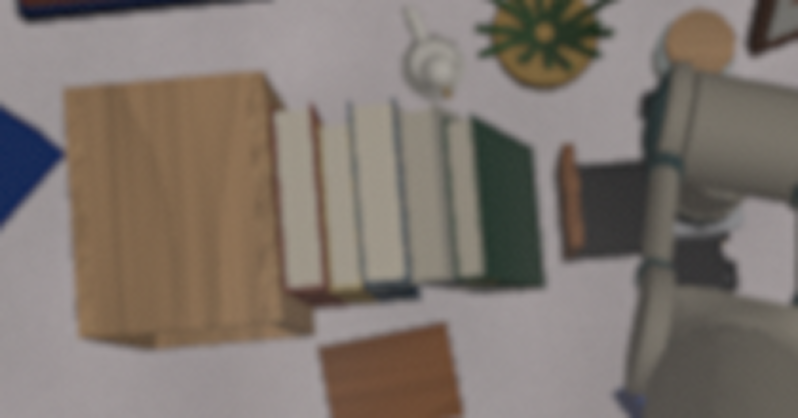

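The bookend is aligned with the row: its upright runs from crop (568,145) to (577,250), roughly parallel to book_e's foot from (530,147) to (543,285). I'll push on slowly with a guard.

```bash
python3 - <<'E'
from h import *
np.set_printoptions(precision=4,suppress=True)
x,y=ax(YAW)
def s(): return float(-(np.array(telemetry.current_ee_pos())[:2]+y*.103-C)@y)
for t in (.29,.27,.25,.244,.240,.237,.234,.231):
    g=r.move_l(tool(rowpt(t),YAW,0,.032),vel=.03,guard=25); f=np.array(telemetry.current_wrist_force())
    print(t,g,s(),f,telemetry.current_t())
    if g or np.linalg.norm(f)>22: break
im=vision.snapshot("top"); cv2.imwrite("pics/t3.png",cv2.resize(im[130:240,200:410,::-1],None,fx=3.8,fy=3.8,interpolation=cv2.INTER_CUBIC))
im=vision.snapshot("side")
for t in ("bookend","bookend_edge"): print(t,[(np.round(d["at"],3),d["score"]) for d in models.mark_of(t,"side")])
cv2.imwrite("pics/s3.png",cv2.resize(im[160:300,220:450,::-1],None,fx=3.4,fy=3.4,interpolation=cv2.INTER_CUBIC))
E
```

```text
0.29 False 0.29294540149192805 [  0.3218 -12.275   -1.2055] 18.8833
0.27 False 0.27221732613306504 [ 1.0851 -9.2207 -1.1446] 19.7
0.25 False 0.25181022943671005 [ 1.066  -8.7584 -0.7387] 20.5167
0.244 False 0.24551432237194204 [ 0.5885 -8.3209 -0.5241] 20.8667
0.24 False 0.24144552554183957 [ 2.1649 -8.2789 -1.6998] 21.15
0.237 False 0.2406560221546896 [  1.6012 -13.7256  -3.5246] 21.4
0.234 False 0.24030355875926226 [  2.4344 -20.5314  -3.1187] 21.65
0.231 False 0.24004964516619154 [  2.0462 -28.6484  -4.714 ] 21.9
bookend [(array([ 0.573,  0.14 , -0.001]), 0.93)]
bookend_edge [(array([0.582, 0.049, 0.012]), 0.62)]
```

View pics/s3.png

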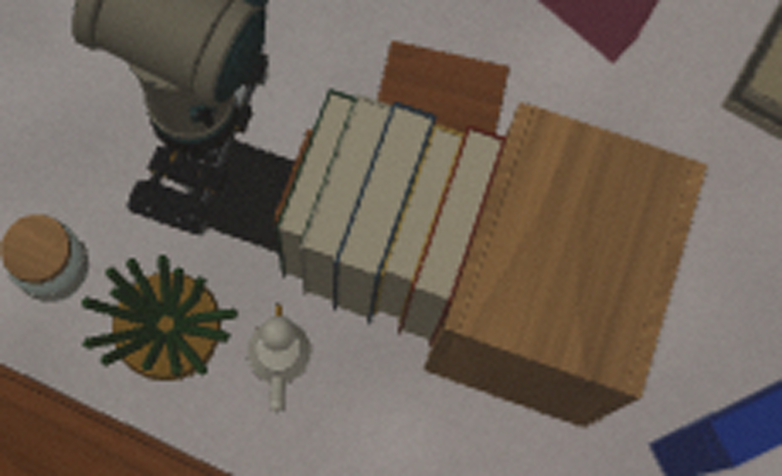

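All five books stand upright and closed up between the upright at crop (295,175) and the cubby face at (470,240). Force rose to 29 N with no further travel. I'll back off and check the released state.

```bash
python3 - <<'E'
from h import *
x,y=ax(YAW); p=np.array(telemetry.current_ee_pos())
b=p.copy(); b[:2]-=y*.05
r.move_l(b,vel=.05); b[2]=.30; r.move_l(b,vel=.2)
r.move_to([.35,-.2,.35],down(YAW))
r.hold(.5)
im=vision.snapshot("top"); cv2.imwrite("pics/t4.png",cv2.resize(im[130:240,200:410,::-1],None,fx=3.8,fy=3.8,interpolation=cv2.INTER_CUBIC))
for c in("top","side"):
    vision.snapshot(c)
    for t in ("bookend","bookend_edge","planter","candle","bird","keepsake","frame","case"):
        print(c,t,[(np.round(d["at"],3).tolist(),round(d["score"],2)) for d in models.mark_of(t,c)[:1]])
print(rowpt(.238),rowpt(.333),telemetry.current_t())
E
```

```text
top bookend [([0.579, 0.143, 0.0], 0.72)]
top bookend_edge [([0.581, 0.048, 0.008], 0.58)]
top planter [([0.735, 0.078, -0.002], 0.68)]
top candle [([0.726, -0.062, 0.002], 0.65)]
top bird [([0.716, 0.176, 0.006], 0.76)]
top keepsake [([0.422, 0.213, -0.004], 0.84)]
top frame [([0.758, -0.176, 0.002], 0.77)]
top case [([0.467, -0.304, -0.0], 0.82)]
side bookend [([0.575, 0.141, 0.004], 0.78)]
side bookend_edge [([0.581, 0.046, 0.012], 0.56)]
side planter [([0.734, 0.077, 0.003], 0.89)]
side candle [([0.72, -0.064, 0.0], 0.64)]
side bird []
side keepsake [([0.417, 0.21, -0.0], 0.96)]
side frame [([0.758, -0.178, -0.003], 0.9)]
side case [([0.467, -0.31, 0.001], 0.97)]
[0.57520137 0.1408003 ] [0.58298552 0.04611975] 27.525
```

View pics/t4.png

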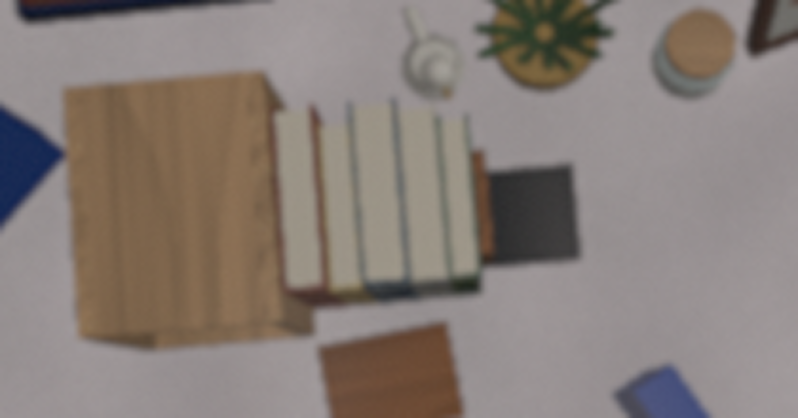

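The bookend stands flush at crop (485,205). The row is tight and straight, everything else is in place, and the heel is at its target of (0.575, 0.141).

```bash
python3 -c "
from plant import r
print(r.sign_off())"
```

```text
the job is handed in; nothing more can be done
None
```

The bookend was tipped back onto its base and pushed home, the five books stand upright and tight against the cubby, the bystanders measured where they started, and the job is handed in (about 28 s used).

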